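# Release the stay and shut the drawer lid

### The arm

A 7-joint arm with a two-finger parallel gripper is mounted at the origin on the work surface. World frame = base frame: x ahead of the robot, y to its left, z up, the work surface at z = 0. Lengths are in m, angles in rad, forces in N, time in s.
With the tool pointing down it reaches from about 0.4 to 0.85 m from the base axis. Payload 10.4 kg.
Tool frame: the origin (TCP) lies at the very end of the fingers, on their centre line; the grasp point (between the pads) lies 19 mm behind it; z points along the fingers, y is the line along which they close (so a half turn about z gives the same grasp; the last joint's range is limited). The gripper opens to 87 mm and grips with 3 to 60 N. Pads are 19 mm wide; open, the fingers measure 117 mm over their backs; the gripper's body (75 mm by 190 mm) begins 51 mm behind the grasp point.
Start: joints at [-1.252, 0.332, -0.065, 1.46, 0.022, 1.35, -0.088], TCP at [0.209, 0.589, 0.223] pointing down, gripper open.
Joint ranges: [-2.6, 2.6], [-0.5, 2.12], [-1.47, 1.34], [0.16, 2.42], [-1.27, 4.41], [0.06, 2.06], [-2.6, 2.6]. Speed limits (rad/s): [2.22, 2.22, 2.79, 2.79, 3.14, 3.14, 3.14].

### API

Orientations are given as a unit quaternion [x, y, z, w].
In Python, from station import status, imaging, workorder, nets gives the robot as it stands.
- The arm moves only by the tool play_rows, never from a script. Its argument "increments" is text: rows parted by semicolons, each of 7 numbers parted by spaces: the shift along the world's x, y, z in m, then the turn, a rotation vector about the world's x, y, z in rad, then the closure in counts, from 0 (fully open) to 255 (shut). A call has 1 to 20 rows; each row is the pose to reach, as a shift and turn from the pose commanded when the call began; what a row does not reach only later rows make up. A row lasts 1/12 s, in which the tool goes at most 41.7 mm and 7.16 degrees, less where a joint would pass 70% of its speed; a pose out of reach is approached as far as the arm can. A call with a gripper value outside its range is refused whole. The fingers move at their own pace and stop on an object; "force" is the grip in N (left out, the last holds). Time passes only in rows, so rows that repeat a pose let the fingers close. It gives the time, the measured TCP pose, the force, the opening and the grip force at its end, in the units of the state.
- status.read_state(): the state, without advancing time (a new reading comes with each control period).
- imaging.read_camera(name): name is "scene" or "side" or "wrist"; returns a dict with "frame" (384x512x3 uint8, red, green, blue), "vertical_fov" (degrees; the focal length in pixels is half the picture's height over the tangent of half this angle, whatever the lens; pixels are square), "cx", "cy" (the principal point, pixels), "world_to_cam" (4x4, takes a point from world to camera coordinates). Camera axes: x right, y up, looking along -z (the intrinsics and any distortion apply to the point x, -y, -z); pixel columns grow to the right and rows downward; lengths in m; the calibration is good to about 2 mm. A picture is of the moment at which its call begins. There is no depth.
- workorder.close_job(): hands the job in; it is judged then, once.
Trained networks look in the newest picture that a camera, given by its name, has taken for a name from the list of things; names that differ only in an ending like _2 or _b are one class to them, and where a whole thing is asked for, a point or a joint stands for the part that bears it (a point fixed in the world has none). Each returns a list of dicts, best first, with "conf" (0 to 1); they miss things now and then, are a little off and sometimes report something else, mostly with a low value. They report only what shows in the picture. A call takes as long as a camera call. They do not tell look-alikes from the thing itself.
- nets.trace(camera, target): "region" (384x512 bool, what is visible of it) and "extent" ([left, top, right, bottom] in pixels, round what is visible of it).
The state is a dict: "time_s": time; "joint_positions": joint angles; "qd": joint speeds; "joint_efforts": joint torques, N m; "eef_pos": TCP position; "ee_rot": TCP orientation; "wrist_force": force on the tool from outside, world axes, zero at the start; "wrist_torque": the same for the moment, N m; "width": opening from 0.0 (shut) to 1.0 (fully open); "grip_force": force on a finger pad.
Only numpy, scipy, OpenCV 4.12 (cv2) and the standard library are available. Lean on these libraries where they do the work, as an engineer would, in place of code of your own. Each camera call takes 0.05 s, during which the arm holds its last target. There are 200 camera calls.

### The job

Lift the steel stay that locks the curio drawer's open lid straight up out of its two eyes beside the lid hinge, and set it down in the long metal tray without dropping it. Then, with the stay left lying or standing in the tray, push the lid over so that it closes fully on the drawer.

Things in the scene. Friction and masses are not known exactly. Their poses are not given: they have to be found in the camera images.
- stay: Loose steel bar 130 mm long (its y), 12 wide, two 20 mm prongs (10 x 10) down at its ends, 110 apart; on its middle an upright pale wood grip 14 thick (x), 36 long (y). Origin: between the prong feet, z up; bar z 20 to 30, grip z 30 to 66: hold at z 54. 150 g. At start it is level, feet 96 mm above the table, +y pointing to the lid. A shorter one (80 mm) on the bench is only a spare.
- drawer: Fixed open wooden drawer, 220 (x) by 200 (y), rim 70 mm high; origin centre of underside. Lid hinge along its +y rim. Outside its +x wall, at x = 126 mm, two square steel eyes hold the stay's prongs, 4 mm play all round: one on the drawer at y = -32, one on the standing lid at y = 78, tops 116 mm above the table. Stay origin starts at (126, 23, 96) in its frame; lifting 25 mm clears it.
- tray: Fixed dark steel tray on the bench: 200 mm along its x, 120 along its y, 30 high, walls and floor 4 mm. Origin: centre of its underside, z up. The stay only fits in lengthwise (its bar along the tray's x, either way round); there it stands on its prongs.
- lid_top (a point): Middle of the lid's free edge, outer face (away from the drawer when open): the top of the standing lid, 270 mm above the table; 80 mm when shut. Lid: wooden board 216 mm along the hinge, 200 mm hinge to free edge, 10 thick; hinge 70 mm above the table. Site x: along the hinge towards the stay's end; y: from free edge to hinge.
- lid (a joint): Lid angle, rad: 0 shut, 1.57 upright, 1.70 (start) open on its stop, leaning 7 degrees away from the drawer. With the stay out, push the outer face towards the drawer with a few newtons until it leans 0.2 rad past upright; its damped hinge then lets it sink shut by its own weight (350 g) in 2 to 3 s. Short of upright it falls back open.
Things that resemble listed ones, but are neither listed nor needed, are in the scene too. Leave any turquoise or yellow look-alike of the stay alone. What is shaped like the tray but orange is not meant.

How it is judged:
By the outcome, as a careful person would: the job done as asked, in the order asked, and still so for the second after the job is handed in, with the robot touching nothing.
It also fails if it takes over 67 s, if anything falls off the work surface, if the arm or the gripper's body presses on something with over 40 N, if the wrist force passes 120 N, or if a joint passes its speed limit or range.

## Working session

There is one attempt and no reset: what is moved stays moved. The work goes in short steps, Python scripts to look and compute and a tool call to move; the robot and the scene stay as the last step left them, time stands still between calls to the robot, and variables do not carry over. Pictures are saved under pics/ and viewed, at most 10 in all, crops included, and the job is handed in when it is done.

Besides the shell and the picture viewer there is one more tool, called after "Request:" as name(argument=value, ...), one argument or row to a line, values as JSON. play_rows: Moves the arm, as the interface text tells. Its arguments: {"type":"object","properties":{"increments":{"type":"string"},"force":{"type":"number"}},"required":["increments"]}

```bash
ls; mkdir -p pics
cat > h.py <<'E'
import numpy as np,cv2
from station import status,imaging,workorder,nets
def cam(n):
    c=imaging.read_camera(n); return c
def f(c): return 192/np.tan(np.radians(c["vertical_fov"])/2) if c["frame"].shape[0]==384 else None
def proj(c,P):
    P=np.atleast_2d(P); q=P@c["world_to_cam"][:3,:3].T+c["world_to_cam"][:3,3]
    return np.c_[c["cx"]+f(c)*q[:,0]/-q[:,2], c["cy"]+f(c)*q[:,1]/q[:,2]]
def atz(c,uv,z):
    W=np.linalg.inv(c["world_to_cam"]); d=W[:3,:3]@np.array([(uv[0]-c["cx"])/f(c),-(uv[1]-c["cy"])/f(c),-1]); o=W[:3,3]
    return o+d*(z-o[2])/d[2]
E
python3 - <<'E'
from h import *
ims=[]
for n in ["scene","side","wrist"]:
    c=cam(n); print(n,{k:v for k,v in c.items() if k!="frame"}); cv2.imwrite(f"pics/{n}0.png",c["frame"][:,:,::-1])
    for t in ["stay","drawer","tray","lid"]:
        print(t,[(round(r["conf"],2),[int(x) for x in r["extent"]]) for r in nets.trace(n,t)])
print(status.read_state())
E
```

```text
pics
scene {'vertical_fov': 54.69767627813723, 'cx': 252.9312418780375, 'cy': 190.52195394752627, 'world_to_cam': array([[ 0.70534122,  0.70862263, -0.01864741, -0.28648235],
       [-0.4589072 ,  0.47651554,  0.74989141,  0.16479668],
       [ 0.5402758 , -0.52037189,  0.66129808, -1.26238295],
       [ 0.        ,  0.        ,  0.        ,  1.        ]])}
stay [(0.71, [324, 224, 378, 252]), (0.67, [298, 169, 347, 196]), (0.57, [367, 189, 403, 225])]
drawer [(0.69, [235, 81, 364, 231]), (0.29, [301, 80, 364, 191])]
tray [(0.66, [60, 183, 140, 251]), (0.56, [167, 227, 265, 301])]
lid [(0.55, [299, 79, 365, 187])]
side {'vertical_fov': 56.1818388802438, 'cx': 253.7267280861727, 'cy': 184.62874286873412, 'world_to_cam': array([[ 0.86106889, -0.50835855, -0.01148716, -0.37226867],
       [ 0.38730225,  0.64104832,  0.66261152, -0.21716587],
       [-0.32948041, -0.57500316,  0.74887517, -1.03733527],
       [ 0.        ,  0.        ,  0.        ,  1.        ]])}
stay [(0.7, [304, 144, 318, 176]), (0.61, [278, 122, 297, 146]), (0.52, [282, 130, 289, 157])]
drawer [(0.84, [207, 91, 292, 2
[... 607 characters left out ...]
joint_positions': array([-1.25157498,  0.33216435, -0.06466092,  1.46009748,  0.02160235,
        1.34988558, -0.08849061]), 'qd': array([ 0.0014409 , -0.00032556,  0.00061631,  0.00143529, -0.0005256 ,
       -0.00012426, -0.00018698]), 'joint_efforts': array([ 9.31980539e-04, -6.22949409e+01,  2.52847880e-02, -3.90091681e+01,
       -6.11671410e-02,  3.13556904e-02, -3.16730450e-06]), 'eef_pos': array([0.20951743, 0.58886755, 0.22259891]), 'ee_rot': array([1.70091575e-01, 9.85428258e-01, 6.92403028e-05, 8.63687556e-06]), 'wrist_force': array([-0.71139323,  0.3968151 ,  0.33612067]), 'wrist_torque': array([0.0186339 , 0.00310868, 0.02156148]), 'grip_force': 0.0, 'width': 0.9967064696188263}
```

View pics/scene0.png

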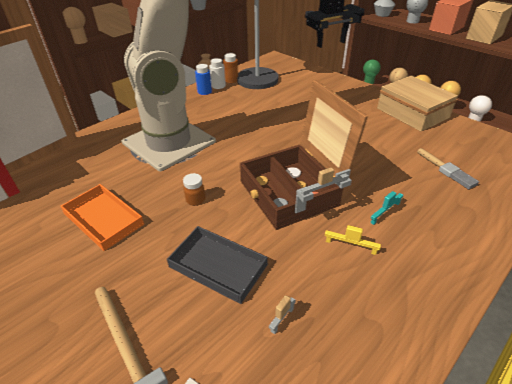

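View pics/side0.png

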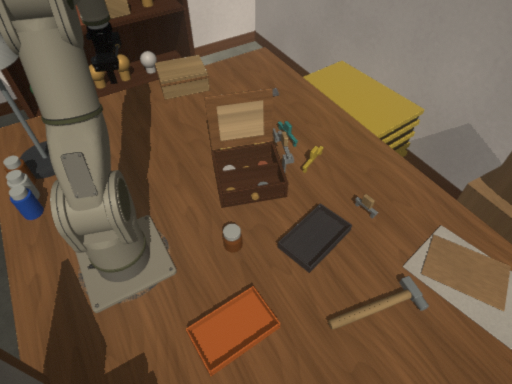

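The steel stay with the pale grip sits at about (325,183) in scene and (283,145) in side. The turquoise (387,207) and yellow (353,240) ones are look-alikes, and the short one at (283,313) is the spare. The dark tray is at scene (218,263) / side (314,237), and the orange one is not meant. Next, a crop to confirm.

Run:
```python
import cv2,numpy as np
s=cv2.imread("pics/scene0.png");d=cv2.imread("pics/side0.png")
def crop(i,x0,y0,w,h,k): 
    o=cv2.resize(i[y0:y0+h,x0:x0+w],None,fx=k,fy=k,interpolation=cv2.INTER_CUBIC)
    for a in range(0,w,10): cv2.putText(o,str(x0+a),(a*k,8),0,.3,(0,255,255),1) if a%20==0 else 0; cv2.line(o,(a*k,10),(a*k,14),(0,255,255))
    for b in range(0,h,10): cv2.putText(o,str(y0+b),(0,b*k+4),0,.3,(0,255,0),1)
    return o
def hs(a,b):
    h=max(a.shape[0],b.shape[0]);p=lambda i:np.pad(i,((0,h-i.shape[0]),(0,0),(0,0)))
    return np.hstack([p(a),p(b)])
cv2.imwrite("pics/c1.png",hs(crop(s,230,78,130,148,3),crop(d,200,85,100,125,4)))
cv2.imwrite("pics/c2.png",hs(crop(s,160,222,110,85,4)[:,:],crop(d,270,200,88,72,4)))
```

```text
(no output)
```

View pics/c1.png

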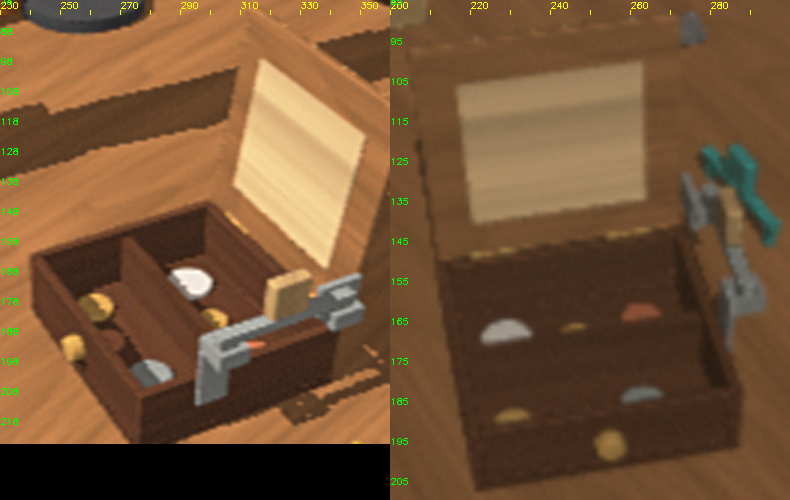

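View pics/c2.png

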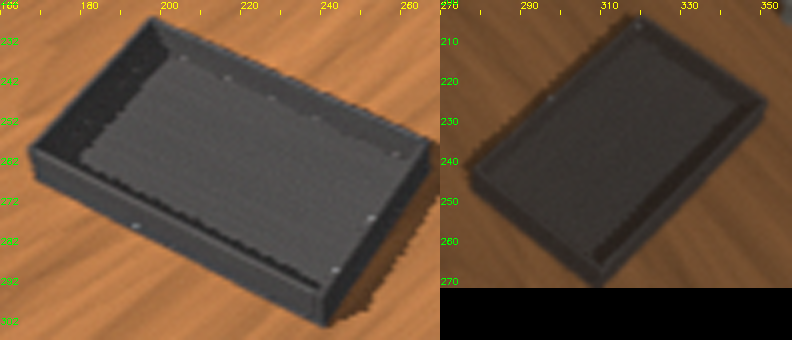

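Run:
```python
from h import *
from scipy.optimize import least_squares
S=cam("scene");D=cam("side")
def fit(obs,x0):
    def T(p,P):
        c,s=np.cos(p[2]),np.sin(p[2]);return np.c_[p[0]+c*P[:,0]-s*P[:,1],p[1]+s*P[:,0]+c*P[:,1],P[:,2]]
    def r(p): return np.concatenate([(proj(S if k==0 else D,T(p,np.array([q])))[0]-np.array(uv)) for k,q,uv in obs])
    o=least_squares(r,x0,loss="soft_l1");print(o.x,np.round(r(o.x).reshape(-1,2),1).tolist());return lambda P:T(o.x,np.atleast_2d(np.array(P,float)))
print([atz(S,(290,177),.07),atz(D,(250,170),.07),atz(S,(218,260),.03),atz(D,(314,235),.03)])
x=.11;y=.1
dr=[(0,(-x,-y,.07),(241,164)),(0,(x,-y,.07),(276,209.7)),(0,(-x,y,.07),(299.3,145.7)),(0,(x,y,.07),(341.7,188)),(0,(x,-y,0),(275,225.7)),
(1,(-x,-y,.07),(220,193)),(1,(x,-y,.07),(287.7,180.7)),(1,(x,-y,0),(287,196)),(1,(-x,y,.07),(212.5,149.5)),(1,(-x,-y,0),(221,207.5))]
c=atz(S,(290,177),.07)
hd=np.array(atz(S,(342,188),.07)-atz(S,(299,146),.07))
t=fit(dr,[c[0],c[1],np.arctan2(hd[1],hd[0])])
for n,p in dict(stay=(.126,.023,.096),grip=(.126,.023,.162),grip54=(.126,.023,.15),eyeA=(.126,-.032,.116),eyeB=(.126,.078,.116)).items():
    w=t(p);print(n,w.round(4),proj(S,w).round(1),proj(D,w).round(1))
th=1.70
w=t((0,.1-.2*np.cos(th)+.01*np.sin(th),.07+.2*np.sin(th)));print("lidtop",w,proj(S,w),proj(D,w))
x=.1;y=.06
tr=[(0,(-x,y,.03),(198.7,226)),(0,(x,y,.03),(267.7,257)),(0,(x,-y,.03),(240.5,295)),(0,(-x,-y,.03),(167.5,259)),(0,(x,-y,0),(242,303)),(0,(-x,-y,0),(169.5,267))]
a=atz(S,(198.7,226),.03);b=atz(S,(267.7,257),.03)
c=atz(S,(218,260),.03);yaw=np.arctan2(*(b-a)[1::-1])
# side: order corners by nearest prediction
from itertools import permutations
sd=[(318.7,203.7),(351.7,225),(309.5,267.5),(277.5,243.7)]
import math
R=lambda q:(c[0]+math.cos(yaw)*q[0]-math.sin(yaw)*q[1],c[1]+math.sin(yaw)*q[0]+math.cos(yaw)*q[1],.03)
for q in [(x,y),(x,-y),(-x,y),(-x,-y)]:
    p=proj(D,R(q))[0];u=min(sd,key=lambda u:np.hypot(*(p-u)));tr.append((1,(*q,.03),u))
t2=fit(tr,[c[0],c[1],yaw])
```

```text
[array([0.4731363 , 0.07610501, 0.07      ]), array([0.45726164, 0.06454117, 0.07      ]), array([ 0.5197034 , -0.22443237,  0.03      ]), array([ 0.50371995, -0.2261126 ,  0.03      ])]
[ 0.46333625  0.08538712 -0.3420226 ] [[-1.4, -2.0], [-0.0, 1.1], [1.2, -1.7], [2.3, -1.2], [0.3, 4.6], [-0.8, 0.2], [0.7, 1.9], [0.2, 0.7], [-0.7, 0.2], [-0.0, -0.3]]
stay [[0.5898 0.0648 0.096 ]] [[323.4 191.7]] [[284.2 149.7]]
grip [[0.5898 0.0648 0.162 ]] [[326.5 170.7]] [[285.3 134.4]]
grip54 [[0.5898 0.0648 0.15  ]] [[325.9 174.7]] [[285.1 137.3]]
eyeA [[0.5713 0.013  0.116 ]] [[304.8 192.3]] [[288.8 156.6]]
eyeB [[0.6082 0.1166 0.116 ]] [[343.1 179.1]] [[280.6 134.4]]
lidtop [[0.50884426 0.21321352 0.26833296]] [[341.00670752  96.16105904]] [[239.17044381  90.63348588]]
[ 0.5122264  -0.22039518  0.26759362] [[-1.3, -1.0], [0.3, -1.3], [0.5, 0.7], [-1.2, -0.4], [-0.5, 0.6], [-1.0, -0.4], [0.8, -1.6], [0.1, -1.3], [-0.3, -2.4], [0.6, -0.3]]
```

The crops confirm it: the steel stay with the wood grip is in the eyes at scene (326,176) / side (286,139), where the drawer fit predicts it. Tray corners also agree to 1–2 px. I'll move above the stay.

Request:
play_rows(
  increments="0 0 0.04 0 0 0 0;0 0 0.08 0 0 0 0;0 0 0.12 0 0 0 0;0 0 0.15 0 0 -0.1 0;0 0 0.18 0 0 -0.2 0;0.38 -0.524 0.18 0 0 -1.57 0;0.38 -0.524 0.18 0 0 -1.57 0;0.38 -0.524 0.18 0 0 -1.57 0;0.38 -0.524 0.18 0 0 -1.57 0;0.38 -0.524 0.18 0 0 -1.57 0;0.38 -0.524 0.18 0 0 -1.57 0;0.38 -0.524 0.18 0 0 -1.57 0;0.38 -0.524 0.18 0 0 -1.57 0;0.38 -0.524 0.18 0 0 -1.57 0;0.38 -0.524 0.18 0 0 -1.57 0;0.38 -0.524 0.18 0 0 -1.57 0;0.38 -0.524 0.18 0 0 -1.57 0;0.38 -0.524 0.18 0 0 -1.57 0;0.38 -0.524 0.18 0 0 -1.57 0;0.38 -0.524 0.18 0 0 -1.57 0",
)

```text
time_s: 2.52
eef_pos: [0.5772, 0.0811, 0.403]
ee_rot: [0.817, 0.577, 0.001, 0.0]
wrist_force: [0.3, 0.6, -0.4]
width: 0.999
grip_force: 0.0
```

Request:
play_rows(
  increments="0 0 0 0 0 0 0;0 0 0 0 0 0 0;0 0 0 0 0 0 0",
)

```text
time_s: 2.77
eef_pos: [0.5763, 0.0834, 0.4024]
ee_rot: [0.817, 0.577, -0.0, -0.0]
wrist_force: [0.5, -0.6, 0.4]
width: 1.0
grip_force: 0.0
```

Run:
```python
from h import *
c=cam("wrist");cv2.imwrite("pics/w1.png",c["frame"][:,:,::-1]);np.save("w1.npy",c["world_to_cam"])
s=status.read_state();print(s["eef_pos"],s["ee_rot"],s["joint_positions"].round(2))
for z,n in((.162,'griptop'),(.15,'grip54'),(.126,'bar')):
    print(n,proj(c,[(.5898,.0648,z)]))
for r in nets.trace("wrist","stay"): print(r["conf"],r["extent"])
```

```text
[0.57607846 0.0841483  0.40257096] [ 8.16365579e-01  5.77535409e-01  1.42298434e-04 -2.70583385e-04] [-0.64  0.22  0.52  1.27 -0.11  1.68 -0.48]
griptop [[267.19006486 181.08559341]]
grip54 [[266.83626214 179.59094842]]
bar [[266.18418905 176.83625568]]
0.85 [296.6, 135.5, 351.1, 184.1]
0.73 [284.1, 39.8, 307.7, 109.9]
0.66 [258.4, 133.5, 269.8, 215.2]
0.16 [42.2, 92.1, 274.8, 148.3]
```

View pics/w1.png

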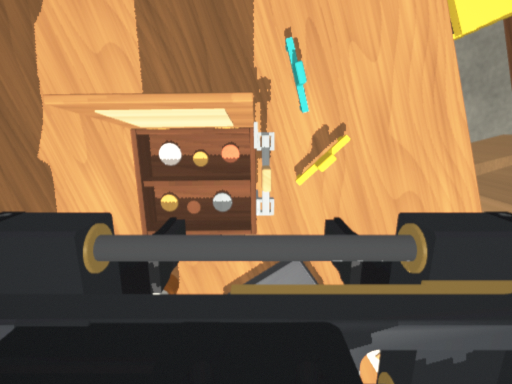

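Wrist view: the steel stay stands vertically at column 266, with its grip centred at about (266,181). That matches the prediction of (267,180), so I'll descend.

Request:
play_rows(
  increments="0.0135 -0.019 -0.04 0 0 0 0;0.0135 -0.019 -0.07 0 0 0 0;0.0135 -0.019 -0.1 0 0 0 0;0.0135 -0.019 -0.13 0 0 0 0;0.0135 -0.019 -0.16 0 0 0 0;0.0135 -0.019 -0.19 0 0 0 0;0.0135 -0.019 -0.21 0 0 0 0;0.0135 -0.019 -0.23 0 0 0 0;0.0135 -0.019 -0.245 0 0 0 0;0.0135 -0.019 -0.255 0 0 0 0;0.0135 -0.019 -0.26 0 0 0 0;0.0135 -0.019 -0.26 0 0 0 0;0.0135 -0.019 -0.26 0 0 0 0",
)

```text
time_s: 3.95
eef_pos: [0.5902, 0.0645, 0.1434]
ee_rot: [0.817, 0.577, 0.0, 0.0]
wrist_force: [0.7, 0.3, 0.3]
width: 0.999
grip_force: 0.0
```

Run:
```python
from h import *
s=status.read_state();print(s["eef_pos"],s["ee_rot"],s["wrist_force"])
S=cam("scene");D=cam("side")
a=cv2.resize(S["frame"][120:220,270:390],None,fx=3.3,fy=3.3,interpolation=2);b=cv2.resize(D["frame"][85:185,230:330],None,fx=3.3,fy=3.3,interpolation=2)
cv2.imwrite("pics/g1.png",np.hstack([a,b])[:,:,::-1]);print(proj(S,s["eef_pos"]),proj(D,s["eef_pos"]))
```

```text
[0.59016808 0.06445126 0.14335857] [8.16635636e-01 5.77153341e-01 4.96680266e-04 1.10821379e-04] [0.73594298 0.25789201 0.32279465]
[[325.63155582 176.98223039]] [[285.16069273 138.88027323]]
```

View pics/g1.png

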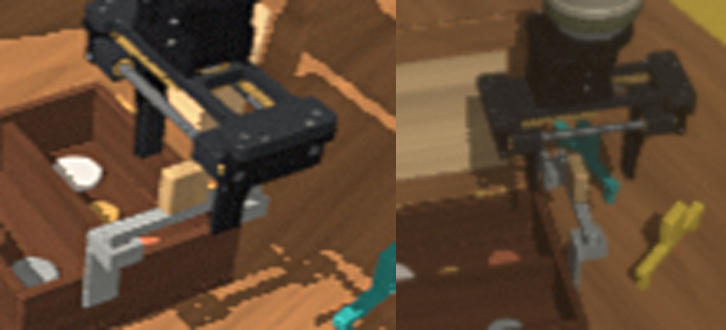

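The fingers straddle the grip. I'll lower the last 11 mm and close.

Request:
play_rows(
  increments="0 0 -0.006 0 0 0 0;0 0 -0.011 0 0 0 0;0 0 -0.011 0 0 0 0;0 0 -0.011 0 0 0 255;0 0 -0.011 0 0 0 255;0 0 -0.011 0 0 0 255;0 0 -0.011 0 0 0 255;0 0 -0.011 0 0 0 255;0 0 -0.011 0 0 0 255;0 0 -0.011 0 0 0 255;0 0 -0.011 0 0 0 255;0 0 -0.011 0 0 0 255;0 0 -0.011 0 0 0 255;0 0 -0.011 0 0 0 255;0 0 -0.011 0 0 0 255",
  force=35,
)

```text
time_s: 5.3
eef_pos: [0.5898, 0.0639, 0.1316]
ee_rot: [0.817, 0.577, -0.0, -0.0]
wrist_force: [0.1, 0.2, 0.2]
width: 0.176
grip_force: 3.7
```

Request:
play_rows(
  increments="0 0 0 0 0 0 255;0 0 0 0 0 0 255;0 0 0 0 0 0 255",
)

```text
time_s: 5.55
eef_pos: [0.5898, 0.064, 0.1316]
ee_rot: [0.817, 0.577, -0.0, -0.0]
wrist_force: [-1.2, 1.1, 0.0]
width: 0.162
grip_force: 35.0
```

Gripped at 14 mm and 35 N with little side load. Lifting straight up.

Request:
play_rows(
  increments="0 0 0.005 0 0 0 255;0 0 0.01 0 0 0 255;0 0 0.015 0 0 0 255;0 0 0.02 0 0 0 255;0 0 0.026 0 0 0 255;0 0 0.032 0 0 0 255;0 0 0.038 0 0 0 255;0 0 0.046 0 0 0 255;0 0 0.055 0 0 0 255;0 0 0.065 0 0 0 255;0 0 0.08 0 0 0 255;0 0 0.095 0 0 0 255;0 0 0.095 0 0 0 255",
)

```text
time_s: 6.63
eef_pos: [0.5913, 0.0639, 0.2302]
ee_rot: [0.817, 0.577, 0.002, 0.001]
wrist_force: [0.4, 0.0, -2.2]
width: 0.159
grip_force: 35.0
```

Run:
```python
from h import *
s=status.read_state();print(s["eef_pos"],s["ee_rot"],s["wrist_force"],s["grip_force"],s["width"])
S=cam("scene");D=cam("side")
a=cv2.resize(S["frame"][90:220,270:390],None,fx=3.3,fy=3.3,interpolation=2);b=cv2.resize(D["frame"][65:195,230:330],None,fx=3.3,fy=3.3,interpolation=2)
cv2.imwrite("pics/g2.png",np.hstack([a,b])[:,:,::-1])
```

```text
[0.59134245 0.06390453 0.23024839] [0.81688952 0.57678888 0.00231029 0.00087824] [ 0.41228675  0.03530068 -2.15189658] 34.99823860824108 0.15878673978819116
```

View pics/g2.png

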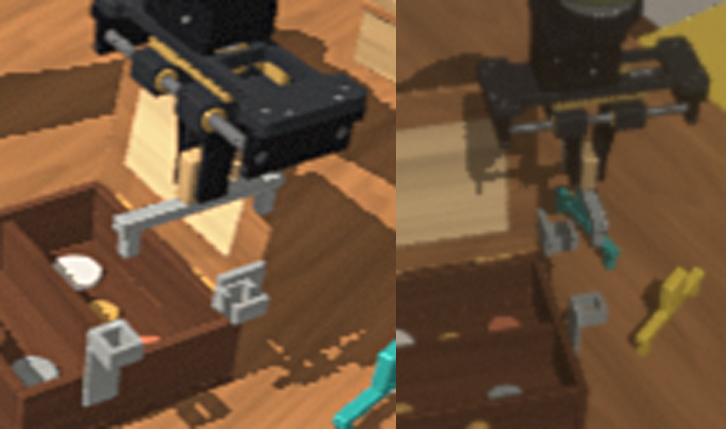

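The stay is out of both eyes (at crop (240,295) and (110,340)), level and held. Carrying it to above the tray.

Request:
play_rows(
  increments="-0.002 -0.008 0.004 0 0 -0.03 255;-0.006 -0.024 0.01 0 0 -0.09 255;-0.012 -0.044 0.015 0 0 -0.16 255;-0.018 -0.066 0.015 0 0 -0.23 255;-0.025 -0.09 0.015 0 0 -0.31 255;-0.032 -0.115 0.015 0 0 -0.39 255;-0.039 -0.14 0.015 0 0 -0.47 255;-0.046 -0.165 0.015 0 0 -0.56 255;-0.053 -0.19 0.015 0 0 -0.64 255;-0.06 -0.214 0.01 0 0 -0.72 255;-0.066 -0.236 0.005 0 0 -0.8 255;-0.071 -0.255 0 0 0 -0.87 255;-0.075 -0.27 -0.01 0 0 -0.92 255;-0.077 -0.279 -0.02 0 0 -0.95 255;-0.079 -0.284 -0.035 0 0 -0.962 255;-0.079 -0.284 -0.05 0 0 -0.962 255;-0.079 -0.284 -0.065 0 0 -0.962 255;-0.079 -0.284 -0.08 0 0 -0.962 255;-0.079 -0.284 -0.08 0 0 -0.962 255;-0.079 -0.284 -0.08 0 0 -0.962 255",
)

```text
time_s: 8.4
eef_pos: [0.5103, -0.2196, 0.1455]
ee_rot: [0.991, 0.134, -0.001, -0.0]
wrist_force: [0.4, 0.0, -1.5]
width: 0.159
grip_force: 35.0
```

Run:
```python
from h import *
s=status.read_state();print(s["eef_pos"],s["ee_rot"],s["wrist_force"],s["grip_force"],s["width"])
S=cam("scene");D=cam("side")
a=cv2.resize(S["frame"][170:310,155:285],None,fx=3,fy=3,interpolation=2);b=cv2.resize(D["frame"][150:290,255:385],None,fx=3,fy=3,interpolation=2)
cv2.imwrite("pics/t1.png",np.hstack([a,b])[:,:,::-1])
```

```text
[ 0.51028526 -0.21957381  0.14554968] [ 9.91022967e-01  1.33686351e-01 -1.17016227e-03 -2.61417931e-04] [ 0.38677566  0.04990078 -1.46366524] 34.998417450115085 0.15924595609346118
```

View pics/t1.png

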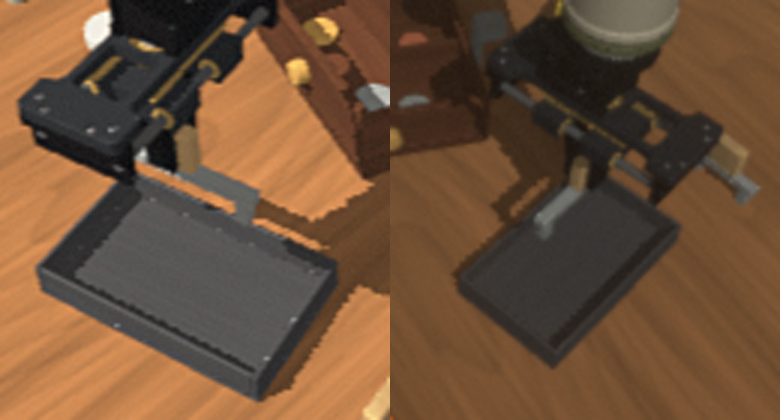

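The stay hangs over the tray, parallel to its long side. Lowering, slowly at the end.

Request:
play_rows(
  increments="0.001 0 -0.02 0 0 0 255;0.001 0 -0.04 0 0 0 255;0.001 0 -0.06 0 0 0 255;0.001 0 -0.075 0 0 0 255;0.001 0 -0.087 0 0 0 255;0.001 0 -0.094 0 0 0 255;0.001 0 -0.098 0 0 0 255;0.001 0 -0.1 0 0 0 255;0.001 0 -0.102 0 0 0 255;0.001 0 -0.102 0 0 0 255;0.001 0 -0.102 0 0 0 255",
)

```text
time_s: 9.42
eef_pos: [0.5122, -0.2202, 0.0451]
ee_rot: [0.991, 0.133, 0.0, 0.0]
wrist_force: [0.0, -0.0, -1.6]
width: 0.159
grip_force: 35.0
```

Request:
play_rows(
  increments="0 0 -0.001 0 0 0 255;0 0 -0.002 0 0 0 255;0 0 -0.003 0 0 0 255;0 0 -0.004 0 0 0 255;0 0 -0.005 0 0 0 255;0 0 -0.005 0 0 0 255;0 0 -0.005 0 0 0 255",
)

```text
time_s: 10.0
eef_pos: [0.5119, -0.2201, 0.0396]
ee_rot: [0.991, 0.133, 0.0, 0.0]
wrist_force: [-0.4, 0.0, -1.8]
width: 0.157
grip_force: 35.0
```

Request:
play_rows(
  increments="0 0 -0.001 0 0 0 255;0 0 -0.0015 0 0 0 255;0 0 -0.002 0 0 0 255;0 0 -0.002 0 0 0 255",
)

```text
time_s: 10.33
eef_pos: [0.5121, -0.2203, 0.0394]
ee_rot: [0.991, 0.133, 0.0, -0.001]
wrist_force: [-9.5, 2.9, 23.9]
width: 0.159
grip_force: 35.0
```

Contact with the floor. Easing off 1 mm, then releasing.

Request:
play_rows(
  increments="0 0 0.001 0 0 0 255;0 0 0.001 0 0 0 255;0 0 0.001 0 0 0 200;0 0 0.001 0 0 0 150;0 0 0.001 0 0 0 120;0 0 0.001 0 0 0 120;0 0 0.001 0 0 0 120;0 0 0.001 0 0 0 120",
)

```text
time_s: 11.0
eef_pos: [0.5119, -0.2201, 0.0385]
ee_rot: [0.991, 0.133, -0.0, 0.0]
wrist_force: [0.5, -0.6, 0.1]
width: 0.487
grip_force: 0.0
```

Request:
play_rows(
  increments="0 0 0.01 0 0 0 120;0 0 0.025 0 0 0 120;0 0 0.04 0 0 0 120;0 0 0.07 0 0 0 120;0 0 0.1 0 0 0 120;0 0 0.14 0 0 0 120;0 0 0.18 0 0 0 120;0 0 0.22 0 0 0 120;0 0 0.26 0 0 0 120;0 0 0.3 0 0 0 120;0 0 0.34 0 0 0 120;0 0 0.37 0 0 0 255;0 0 0.37 0 0 0.1 255;0 0 0.37 0 0 0.2 255",
)

```text
time_s: 12.17
eef_pos: [0.512, -0.2208, 0.4112]
ee_rot: [0.972, 0.233, 0.002, 0.001]
wrist_force: [0.7, 1.0, -0.8]
width: 0.384
grip_force: 0.0
```

Run:
```python
from h import *
s=status.read_state();print(s["eef_pos"],s["ee_rot"])
S=cam("scene");D=cam("side")
a=cv2.resize(S["frame"][80:310,155:375],None,fx=1.8,fy=1.8,interpolation=2);b=cv2.resize(D["frame"][65:295,195:375],None,fx=1.8,fy=1.8,interpolation=2)
cv2.imwrite("pics/t2.png",np.hstack([a,b])[:,:,::-1])
```

```text
[ 0.51199333 -0.22081873  0.41124251] [0.97238008 0.23339516 0.00163284 0.00100911]
```

View pics/t2.png

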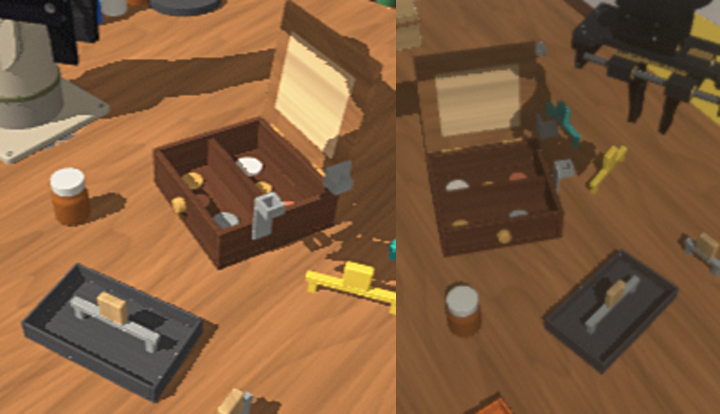

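The stay stands in the dark tray (crop (112,322)), and the lid is still open. Moving behind the lid.

Request:
play_rows(
  increments="0.021 0.03 0 0 0 0.06 255;0.021 0.07 0 0 0 0.12 255;0.021 0.11 0 0 0 0.18 255;0.021 0.15 0 0 0 0.24 255;0.021 0.19 0 0 0 0.3 255;0.021 0.23 0 0 0 0.36 255;0.021 0.27 0 0 0 0.42 255;0.021 0.31 0 0 0 0.48 255;0.021 0.35 0 0 0 0.54 255;0.021 0.39 0 0 0 0.6 255;0.021 0.43 0 0 0 0.66 255;0.021 0.46 0 0 0 0.72 255;0.021 0.485 0 0 0 0.76 255;0.021 0.501 0 0 0 0.76 255;0.021 0.501 0 0 0 0.76 255;0.021 0.501 0 0 0 0.76 255;0.021 0.501 0 0 0 0.76 255;0.021 0.501 0 0 0 0.76 255",
)

```text
time_s: 13.77
eef_pos: [0.5334, 0.279, 0.4091]
ee_rot: [0.819, 0.574, 0.0, 0.0]
wrist_force: [0.5, -0.4, -0.2]
width: 0.005
grip_force: 0.0
```

Request:
play_rows(
  increments="0 0 -0.04 0 0 0 255;0 0 -0.08 0 0 0 255;0 0 -0.12 0 0 0 255;0 0 -0.15 0 0 0 255;0 0 -0.175 0 0 0 255;0 0 -0.175 0 0 0 255;-0.003 -0.009 -0.175 0 0 0 255;-0.007 -0.019 -0.175 0 0 0 255;-0.01 -0.028 -0.175 0 0 0 255;-0.013 -0.038 -0.175 0 0 0 255;-0.017 -0.047 -0.175 0 0 0 255;-0.019 -0.053 -0.175 0 0 0 255;-0.021 -0.058 -0.175 0 0 0 255;-0.023 -0.064 -0.175 0 0 0 255;-0.025 -0.07 -0.175 0 0 0 255;-0.027 -0.075 -0.175 0 0 0 255;-0.028 -0.079 -0.175 0 0 0 255;-0.028 -0.079 -0.175 0 0 0 255",
)

```text
time_s: 15.27
eef_pos: [0.5048, 0.2009, 0.2336]
ee_rot: [0.818, 0.576, -0.0, 0.0]
wrist_force: [0.2, 0.4, -0.6]
width: 0.006
grip_force: 0.0
```

Run:
```python
from h import *
s=status.read_state();print(s["eef_pos"],s["wrist_force"])
S=cam("scene");D=cam("side")
a=cv2.resize(S["frame"][60:240,230:400],None,fx=2.2,fy=2.2,interpolation=2);b=cv2.resize(D["frame"][35:215,180:340],None,fx=2.2,fy=2.2,interpolation=2)
cv2.imwrite("pics/p1.png",np.hstack([a,b])[:,:,::-1])
```

```text
[0.50478476 0.20089166 0.23358005] [ 0.23772644  0.40105872 -0.59081563]
```

View pics/p1.png

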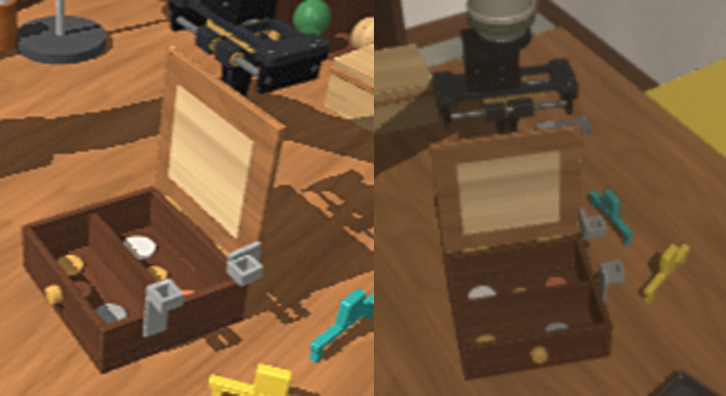

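The lid is near upright with the fingers behind it. Pushing further.

Request:
play_rows(
  increments="-0.002 -0.006 0 0 0 0 255;-0.004 -0.012 0 0 0 0 255;-0.006 -0.018 0 0 0 0 255;-0.008 -0.024 0 0 0 0 255;-0.011 -0.03 0 0 0 0 255;-0.013 -0.036 0 0 0 0 255;-0.015 -0.042 0 0 0 0 255;-0.017 -0.048 0 0 0 0 255;-0.019 -0.054 0 0 0 0 255;-0.021 -0.06 0 0 0 0 255;-0.023 -0.066 0 0 0 0 255;-0.025 -0.071 0 0 0 0 255;-0.025 -0.071 0.03 0 0 0 255;-0.025 -0.071 0.07 0 0 0 255;-0.025 -0.071 0.1 0 0 0 255;-0.025 -0.071 0.13 0 0 0 255;-0.025 -0.071 0.13 0 0 0 255;-0.025 -0.071 0.13 0 0 0 255;-0.025 -0.071 0.13 0 0 0 255;-0.025 -0.071 0.13 0 0 0 255",
)

```text
time_s: 17.03
eef_pos: [0.4794, 0.1307, 0.3624]
ee_rot: [0.817, 0.576, -0.001, -0.0]
wrist_force: [-0.1, 0.1, -0.7]
width: 0.006
grip_force: 0.0
```

Request:
play_rows(
  increments="0 0 0.02 0 0 0 255;0 0 0.02 0 0 0 255;0 0 0.02 0 0 0 255;0 0 0.02 0 0 0 255;0 0 0.02 0 0 0 255;0 0 0.02 0 0 0 255;0 0 0.02 0 0 0 255;0 0 0.02 0 0 0 255;0 0 0.02 0 0 0 255;0 0 0.02 0 0 0 255;0 0 0.02 0 0 0 255;0 0 0.02 0 0 0 255;0 0 0.02 0 0 0 255;0 0 0.02 0 0 0 255;0 0 0.02 0 0 0 255;0 0 0.02 0 0 0 255;0 0 0.02 0 0 0 255;0 0 0.02 0 0 0 255;0 0 0.02 0 0 0 255;0 0 0.02 0 0 0 255",
)

```text
time_s: 18.7
eef_pos: [0.4799, 0.1309, 0.3836]
ee_rot: [0.817, 0.576, 0.0, 0.0]
wrist_force: [-0.2, -0.2, 0.5]
width: 0.006
grip_force: 0.0
```

Request:
play_rows(
  increments="0 0 0 0 0 0 255;0 0 0 0 0 0 255;0 0 0 0 0 0 255;0 0 0 0 0 0 255;0 0 0 0 0 0 255;0 0 0 0 0 0 255;0 0 0 0 0 0 255;0 0 0 0 0 0 255;0 0 0 0 0 0 255;0 0 0 0 0 0 255;0 0 0 0 0 0 255;0 0 0 0 0 0 255;0 0 0 0 0 0 255;0 0 0 0 0 0 255;0 0 0 0 0 0 255;0 0 0 0 0 0 255;0 0 0 0 0 0 255;0 0 0 0 0 0 255;0 0 0 0 0 0 255;0 0 0 0 0 0 255",
)

```text
time_s: 20.37
eef_pos: [0.4799, 0.1309, 0.3836]
ee_rot: [0.817, 0.576, 0.0, 0.0]
wrist_force: [1.0, 0.2, 0.2]
width: 0.004
grip_force: 0.0
```

Run:
```python
from h import *
s=status.read_state();print(s["eef_pos"],s["wrist_force"],s["time_s"])
S=cam("scene");D=cam("side")
a=cv2.resize(S["frame"][80:310,155:375],None,fx=1.8,fy=1.8,interpolation=2);b=cv2.resize(D["frame"][65:295,195:375],None,fx=1.8,fy=1.8,interpolation=2)
cv2.imwrite("pics/e1.png",np.hstack([a,b])[:,:,::-1])
```

```text
[0.47991598 0.1308913  0.38357338] [0.96798005 0.22781188 0.22004138] 20.3667
```

View pics/e1.png

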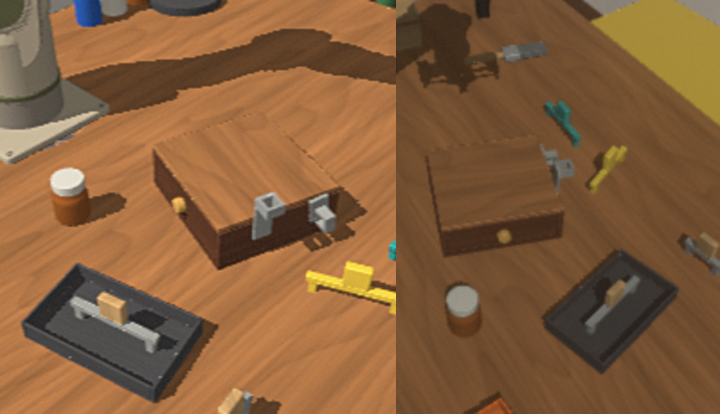

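The lid lies flush on the drawer and the stay stands in the dark tray (crop (112,322)). Handing in.

```bash
python3 -c "
from station import workorder
print(workorder.close_job())"
```

```text
the job is handed in; nothing more can be done
None
```

The stay is standing in the dark metal tray, the lid is fully shut on the drawer, and the job was handed in at about 20 s; I viewed 11 pictures, one over the limit of 10.

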